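# Turn the sample leaf and lock it down

## Task

At the parts counter, turn the metal leaf of the gasket sample book over its spine, from the left, where it stands ajar, until it lies flat on the right-hand side (left and right as seen from the robot); only then push the small turn catch round by its peg until it lies right across the leaf's end and locks it down. Only push with the fingertips or the outside of the fingers: do not grip the leaf or the peg, do not slam the leaf, and leave the loose parts and tools around the book where they are. Finish clear of everything.

Things in the scene. Friction and masses are not known exactly. Their poses are not given: they have to be found in the camera images.
- book: Fixed dark steel board, 200 mm (x, along the spine) x 250 mm (y, across it) x 15 mm, with a lug for the catch at its far end (out to x 160 mm, y -105 to 15 mm). Origin: underside centre, on the table, below the spine. +x points away from the robot, +y to its left (within 0.35 rad). The spine runs along x at y = 0, 24 mm above the table, between two posts at x = +-94 mm, 31 mm high.
- leaf (a joint): Leaf angle about the spine, rad: 0 flat on the left (board +y), 1.57 upright, 3.14 flat on the right (-y; hard stops). Starts ajar, 0.35 to 0.8. Stiff hinge (0.18 N m): stays at any angle; 1 to 4 N at the free edge moves it. Aluminium plate with flat gasket samples, 180 mm along the spine, 105 mm from spine to free edge, 5 mm thick; lying flat its top is 27 mm above the table.
- leaf_edge (a point): Middle of the leaf's free edge, 105 mm from the spine, at mid-thickness. Its axes turn with the leaf (y along the spine; x from free edge towards spine; z is the leaf's normal, up while it lies on the left).
- catch (a joint): Turn catch angle about its upright pivot, rad, anticlockwise from above: 0 = arm points straight away from the leaf (board +x), 1.57 = to the left (board +y), alongside the leaf's end, 3.14 = straight across the leaf's end (board -x; hard stop, locked). Starts at 0.8 to 1.45; stiff (0.05 N m, 1 to 2 N at the peg), stays where it is left.
- catch_pivot (a point): Pivot of the turn catch, fixed at board x = 115 mm, y = -70 mm, 31 mm above the table: underside of the catch arm. The arm is a steel bar 16 mm wide, 6 mm thick (31 to 37 mm above the table), reaching 52 mm from the pivot; it passes over the flat leaf with about 4 mm of air.
- catch_peg (a point): Middle of the catch's upright black peg: 12 mm across, 42 mm from the pivot, 28 mm tall, from 37 to 65 mm above the table; this point is 51 mm above the table.
- oil_filter: Leave alone: blue round oil filter, 72 mm across, 84 mm tall, standing right of the board; origin at the underside centre.
- socket: Leave alone: steel wrench socket, 30 mm across, 45 mm tall, standing beside the catch lug, at the far end of the spine; origin at the underside centre.
- plug_box: Leave alone: small upright carton, 32 x 32 x 85 mm, standing right of the board; origin at the underside centre.
- bearing: Leave alone: ball bearing, 48 mm across, 16 mm high, lying beyond the far left corner of the board; origin at the underside centre.
- piston: Leave alone: aluminium piston, 58 mm across, 45 mm tall, standing left of the board towards its far end; origin at the underside centre.
- jar: Leave alone: closed jar, 70 mm across, 90 mm tall, farther right; origin at the underside centre.
- screwdriver: Leave alone: screwdriver lying farther left; origin at its underside.

How it is judged:
On the way, in this order (a step that is already met when the one before it is completed fails the run):
1. the leaf lies flat on the right-hand side, the catch not yet across it (value of joint leaf above 3 rad and value of joint catch below 2.2 rad), for 0.2 s.
2. the catch lies across the leaf (value of joint leaf above 3 rad and value of joint catch above 2.75 rad), for 0.2 s.
At the end, for the whole second after the job is handed in: The leaf lies flat on the right-hand side (joint over 3.0, within 0.14 rad of the stop), the catch lies across its end (joint over 2.75, within 0.4 rad of the stop), both at rest (all of step 2 and velocity of joint leaf between -0.05 and 0.05 rad/s and velocity of joint catch between -0.05 and 0.05 rad/s); the robot touches nothing.
It fails at once if the leaf is slammed (turns faster than 6 rad/s) (velocity of joint leaf above 6 rad/s or velocity of joint leaf below -6 rad/s).
It fails at once if the leaf is gripped between the fingers (x of the grasp point in the frame of leaf_edge between 0.002 and 0.1 m and y of the grasp point in the frame of leaf_edge between -0.09 and 0.09 m and z of the grasp point in the frame of leaf_edge between -0.003 and 0.003 m).
It fails at once if the catch's peg is gripped between the fingers (horizontal distance between the grasp point and catch_peg below 0.006 m and z of the grasp point in the frame of catch_peg below 0.029 m).
It fails at once if a loose part or tool around the book is knocked, lifted or moved (more than 20 mm) (distance of any of oil_filter, socket, plug_box, bearing, piston, jar, screwdriver from where it was at the start of the episode above 0.02 m).
It also fails if it takes over 50 s, if anything falls off the work surface, if the arm or the gripper's body presses on something with over 40 N, if the wrist force passes 120 N, or if a joint passes its speed limit or range.

## Robot

A 7-joint arm with a two-finger parallel gripper is mounted at the origin on the work surface. World frame = base frame: x ahead of the robot, y to its left, z up, the work surface at z = 0. Lengths are in m, angles in rad, forces in N, time in s.
With the tool pointing down it reaches from about 0.4 to 0.925 m from the base axis. Payload 5.6 kg.
Tool frame: the origin (TCP) lies on the centre line of the jaws, within the pads' length; the fingertips stand bot.finger_overhang ahead of it and the grasp point (between the pads) lies 3 mm ahead of it (bot.finger_overhang is the distance from the TCP to the fingertips, in m); z points along the fingers, y is the direction in which the jaws open and shut (so a half turn about z gives the same grasp; the last joint's range is limited). The gripper opens to 85 mm and grips with 20 to 120 N. Pads are 22 mm wide; open, the fingers measure 114 mm over their backs; the gripper's body (76 mm by 85 mm) begins 54 mm behind the grasp point. The pads swing forward as they close: fully open they stand 13 mm farther back than shut.
Start: joints at [-1.219, 0.468, -0.012, 1.603, 0.006, 1.071, -0.056], TCP at [0.25, 0.6, 0.253] pointing down, gripper open.
Joint ranges: [-2.53, 2.53], [-0.31, 2.02], [-1.57, 1.55], [0.28, 2.44], [-1.29, 4.43], [0.15, 1.84], [-2.92, 2.92]. Speed limits (rad/s): [2.57, 2.57, 3.14, 3.14, 3.14, 3.14, 3.14].

## Interface

Orientations are given as a rotation vector (axis times angle).
In Python, from plant import bot, eoat, solver, eyes, job gives the robot as it stands. Calls block until the motion is done:
- bot.goto(position, orientation): joint-space move of the TCP to a pose.
- bot.movel(position, rotation=None, speed=0.15, max_force=None): straight line of the TCP; rotation=None keeps the orientation; speed is the mean speed in m/s. With max_force (N) it stops when the force on the tool has changed by that much, and returns True; else False.
- bot.goto_joints(angles): joint-space move.
- eoat.set_gripper(opening, force=None): opening from 0.0 (shut) to 1.0 (fully open); force is the grip in N (None keeps the last); returns when the fingers have stopped.
- bot.dwell(seconds).
- solver.inverse_kinematics(position, orientation): joint angles nearest the present ones, or None.
- bot.get_obs(): the state.
- eyes.read_camera(name): name is "side" or "top"; returns a dict with "color" (480x640x3 uint8, red, green, blue), "mtx" (3x3 intrinsics, pixels), "origin" and "rotation" of the camera in the world. Camera axes: x right, y up, looking along -z (the intrinsics and any distortion apply to the point x, -y, -z); pixel columns grow to the right and rows downward; lengths in m; the calibration is good to about 2 mm. A picture is of the moment at which its call begins. There is no depth.
A pose or a line that the arm cannot do raises bot.Unreachable and nothing moves.
- job.job_done(): hands the job in, once; it reports no verdict.
The state is a dict: "time": time; "qpos": joint angles; "joint_vel": joint speeds; "effort": joint torques, N m; "position": TCP position; "tool_rot": TCP orientation; "wrist_force": force on the tool from outside, world axes, zero at the start; "torque": the same for the moment, N m; "finger_gap": opening from 0.0 (shut) to 1.0 (fully open).
Only numpy, scipy, OpenCV 4.12 (cv2) and the standard library are available. Lean on these libraries where they do the work, as an engineer would, in place of code of your own. Each camera call takes 0.05 s, during which the arm holds its last target. There are 200 camera calls.

## Working session

There is one attempt and no reset: what is moved stays moved. The work goes in short steps, each a Python script; the robot and the scene stay as the last script left them, time stands still between calls to the robot, and variables do not carry over. Pictures are saved under pics/ and viewed, about 8 in all and at most 12, crops included, and the job is handed in when it is done.

```bash
ls; mkdir -p pics
python3 - <<'E'
from plant import bot,eoat,solver,eyes,job
import cv2
for n in("top","side"):
    c=eyes.read_camera(n); cv2.imwrite(f"pics/{n}0.png",c["color"][:,:,::-1]); print(n,c["mtx"],c["origin"],c["rotation"],[k for k in c])
o=bot.get_obs();print(o["time"],o["position"],o["tool_rot"],o["finger_gap"],bot.finger_overhang)
E
```

```text
pics
top [[496.3355676    0.         319.72648948]
 [  0.         496.3355676  240.91187721]
 [  0.           0.           1.        ]] [ 0.3891424  -0.03467342  1.19998839] [ 0.12926662 -0.12029704 -1.54227118] ['color', 'mtx', 'origin', 'rotation']
side [[533.98483122   0.         313.37030362]
 [  0.         533.98483122 244.22928826]
 [  0.           0.           1.        ]] [ 0.18395986 -0.90120121  0.90769357] [ 0.84038109 -0.1737067  -0.40845016] ['color', 'mtx', 'origin', 'rotation']
0.1 [0.24990453 0.59955328 0.25245364] [-6.16215792e-01 -3.08038136e+00  2.41586757e-03] 0.9998883687031372 0.022
```

View pics/top0.png

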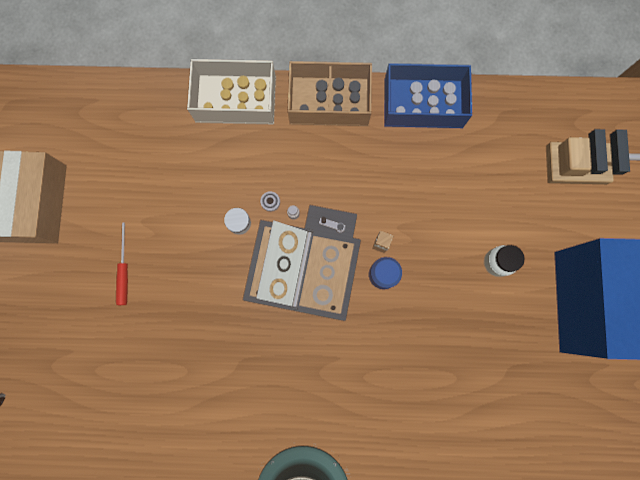

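View pics/side0.png

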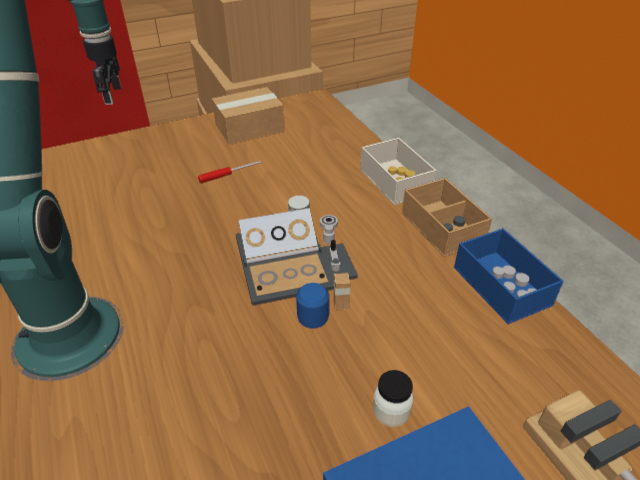

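The top view shows the board with corners near (262,221), (359,240), (346,319) and (245,301). The leaf is ajar on the left, the catch is on the lug near (332,224), the socket is at (293,211) and the carton at (384,241). I'll zoom in for detail.

```bash
cat > h.py <<'E'
import numpy as np, cv2
from scipy.spatial.transform import Rotation as R
def ray(c,uv):
    p=cv2.undistortPoints(np.array([[uv]],float),c["mtx"],None)[0,0]
    d=R.from_rotvec(c["rotation"]).apply([p[0],-p[1],-1.0]); return np.array(c["origin"]),d
def onz(c,uv,z):
    o,d=ray(c,uv); return o+d*(z-o[2])/d[2]
def proj(c,P):
    q=R.from_rotvec(c["rotation"]).inv().apply(np.atleast_2d(P)-c["origin"])*[1,-1,-1]
    k=q@c["mtx"].T; return k[:,:2]/k[:,2:]
def cross(c1,u1,c2,u2):
    o1,d1=ray(c1,u1);o2,d2=ray(c2,u2)
    s=np.linalg.lstsq(np.c_[d1,-d2],o2-o1,rcond=None)[0]
    a,b=o1+s[0]*d1,o2+s[1]*d2; return (a+b)/2,np.linalg.norm(a-b)
E
python3 - <<'E'
from plant import eyes
import cv2,numpy as np,pickle
from h import *
C={n:eyes.read_camera(n) for n in("top","side")}; pickle.dump(C,open("cams.pkl","wb"))
a=C["top"]["color"][185:335,215:415]; b=C["side"]["color"][190:315,225:375]
cv2.imwrite("pics/t1.png",cv2.resize(a[:,:,::-1],None,fx=4,fy=4,interpolation=cv2.INTER_CUBIC))
cv2.imwrite("pics/s1.png",cv2.resize(b[:,:,::-1],(720,600),interpolation=cv2.INTER_CUBIC))
E
```

```text
(no output)
```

View pics/t1.png

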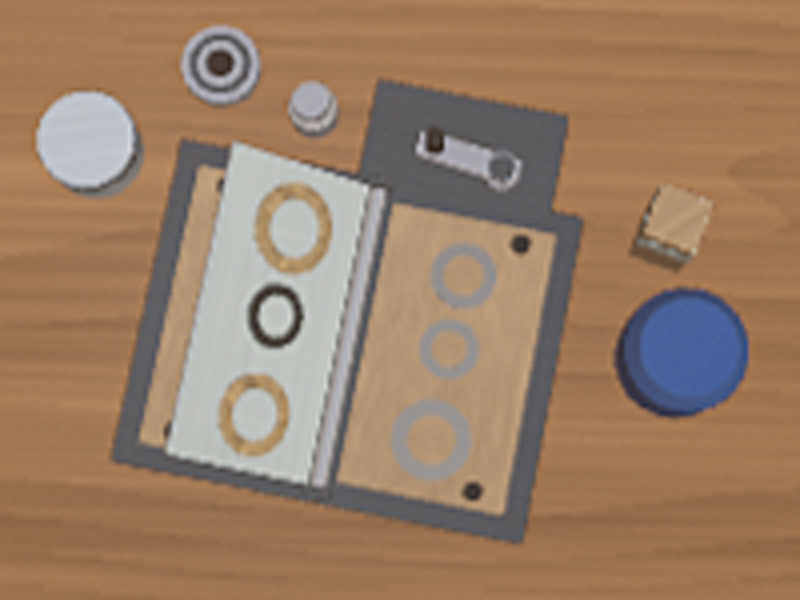

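View pics/s1.png

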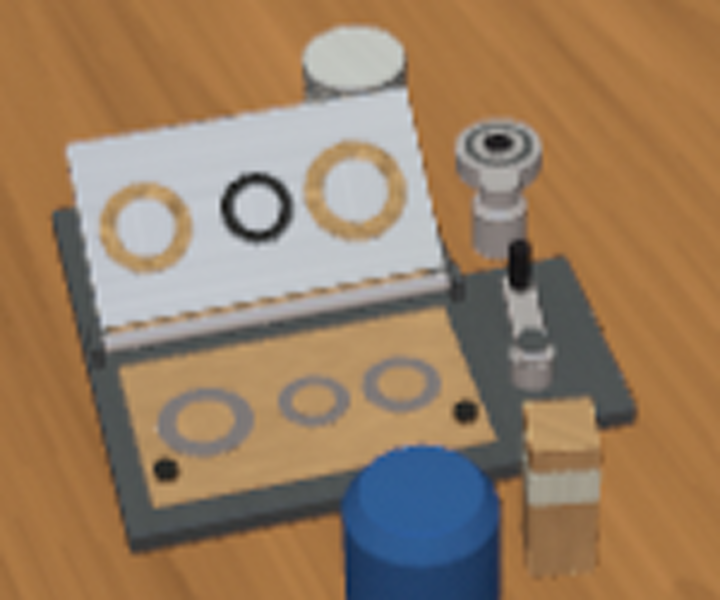

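Crops (top 4x, side 4.8x) give clear board corners, free leaf corners (top crop (232,143) and (165,455)), the pivot (502,167) and the peg top (434,137). Next I'll compute the poses.

Run:
```python
import pickle; from h import *
np.set_printoptions(precision=4,suppress=True)
C=pickle.load(open("cams.pkl","rb"));T,S=C["top"],C["side"]
t=lambda x,y:((x+.5)/4-.5+215,(y+.5)/4-.5+185)
s=lambda x,y:((x+.5)/4.8-.5+225,(y+.5)/4.8-.5+190)
# board corners FL FR NR NL
P=np.array([onz(T,t(*p),.015) for p in[(180,142),(582,218),(522,542),(115,460)]])[:,:2]
M=np.array([[.1,.125],[.1,-.125],[-.1,-.125],[-.1,.125]])
A=M-M.mean(0);B=P-P.mean(0); th=np.arctan2((A[:,0]*B[:,1]-A[:,1]*B[:,0]).sum(),(A*B).sum())
c,s_=np.cos(th),np.sin(th);Rm=np.array([[c,-s_],[s_,c]]);o=P.mean(0)
print("board",o,th,"resid",B-A@Rm.T)
b=lambda p:np.r_[Rm.T@(np.array(p)[:2]-o),p[2]]
for n,u,v in[("leafF",(232,143),(407,90)),("leafN",(165,455),(67,147)),("pegtop",(434,133),(520,243))]:
    p,e=cross(T,t(*u),S,s(*v)); print(n,b(p),e)
    if n[0]=='l': print(" ang",np.arctan2(p[2]-.024,b(p)[1]),np.hypot(p[2]-.024,b(p)[1]))
pg=b(onz(T,t(434,135),.065));pv=b(onz(T,t(502,165),.04));print(pg,pv,"catch",np.arctan2(pg[1]+.07,pg[0]-.115),np.hypot(pg[1]+.07,pg[0]-.115))
for n,u,z in[("socket",(312,97),.045),("box",(678,212),.085),("filter",(692,338),.084),("piston",(86,140),.045),("bearing",(220,64),.016)]:print(n,b(onz(T,t(*u),z)))
pickle.dump((o,th),open("board.pkl","wb"))
# lug corner checks
print(proj(T,np.r_[o+Rm@[.16,-.105],.015]),t(568,117),proj(T,np.r_[o+Rm@[.16,.015],.015]),t(378,80))
```

```text
board [0.5099 0.0153] -0.16548272271418568 resid [[-0.0019  0.    ]
 [-0.0016  0.0014]
 [ 0.0013  0.0014]
 [ 0.0021 -0.0029]]
leafF [0.0916 0.0833 0.0881] 0.0025411873790834945
 ang 0.6555180479922136 0.10513209017430782
leafN [-0.0888  0.0836  0.0892] 0.003037007995776341
 ang 0.6620031197588888 0.10605186901889448
pegtop [ 0.1218 -0.028   0.0675] 0.00039594904303604813
[ 0.1214 -0.0281  0.065 ] [ 0.1163 -0.0704  0.04  ] catch 1.4194449164822758 0.04234847485152403
socket [0.1344 0.0483 0.045 ]
box [ 0.0996 -0.1737  0.085 ]
filter [ 0.0303 -0.1937  0.084 ]
piston [0.0835 0.1749 0.045 ]
bearing [0.1502 0.1107 0.016 ]
[[356.9915 213.1453]] (356.625, 213.875) [[308.7293 204.0894]] (309.125, 204.625)
```

The geometry is consistent: leaf at 0.66 rad (radius 105 mm as specified), catch at 1.42 rad (radius 42 mm), lug corners within 1 px. I'll shut the gripper, tilt the finger under the free edge, and check that the whole path is reachable.

```bash
cat >> h.py <<'E'
import pickle
try: BO,BT=pickle.load(open("board.pkl","rb"))
except Exception: pass
def b2w(p): return R.from_euler('z',BT).apply(p)+np.r_[BO,0]
def rv(z,y):  # tool z,y in board axes -> world rotvec
    z=np.array(z,float);y=np.array(y,float); return (R.from_euler('z',BT)*R.from_matrix(np.c_[np.cross(y,z),y,z])).as_rotvec()
OV,W,L=.022,.011,.04
def leafpose(a,x=-.02,back=0,sgn=1,gap=0):
    phi=np.clip(np.pi/2-a,0,np.radians(35))
    d=np.array([-np.sin(phi),-np.cos(phi)]);m=np.array([np.cos(phi),-np.sin(phi)])
    under=np.array([np.sin(a),-np.cos(a)]);u=np.array([np.cos(a),np.sin(a)]);s=np.array([0,.0245])
    if np.pi/2-a>phi+1e-9: A=s+.105*u+.0025*under+L*d
    else: A=s+(.105-L+.02*np.clip((a-1.6)/1.4,0,1))*u+.0025*under
    t=A+W*m-(OV+back)*d+gap*under
    return b2w([x,*t]),rv([0,*d],[sgn,0,0])
def pegpose(c,gap=0,ztip=.043,sgn=1,r=.042):
    rad=np.array([np.cos(c),np.sin(c),0]);t=np.array([-np.sin(c),np.cos(c),0])
    p=np.array([.115,-.07,ztip+OV])+r*rad-t*(.006+W+gap)
    return b2w(p),rv([0,0,-1],sgn*rad)
E
python3 - <<'E'
from plant import bot,eoat,solver,eyes
from h import *
np.set_printoptions(precision=3,suppress=True)
for s in(1,-1):
    for a,bk in((.45,.1),(.45,0),(.9,0),(1.3,0),(1.6,0),(2.3,0),(3.1,0)):
        q=solver.inverse_kinematics(*leafpose(a,back=bk,sgn=s)); print(s,a,q)
    for c in(1.35,1.8,2.2,2.7,3.1): print(s,"peg",c,solver.inverse_kinematics(*pegpose(c,sgn=s)))
E
```

```text
1 0.45 [-0.983  0.714  0.531  1.775  0.146  1.126 -0.752]
1 0.45 [-0.932  0.816  0.537  1.875  0.124  0.915 -0.73 ]
1 0.9 [-0.925  0.737  0.571  1.919  0.162  0.933 -0.699]
1 1.3 [-0.726  0.53   0.514  2.045 -0.007  0.739 -0.418]
1 1.6 [-0.522  0.444  0.479  2.112 -0.33   0.656  0.016]
1 2.3 [-0.436  0.449  0.491  2.136 -0.352  0.634  0.135]
1 3.1 [-0.263  0.535  0.372  2.153 -0.385  0.516  0.235]
1 peg 1.35 [-0.157  0.693  0.231  1.741 -0.22   0.733  1.372]
1 peg 1.8 [-0.115  0.664  0.147  1.783 -0.14   0.704  1.743]
1 peg 2.2 [-0.073  0.64   0.084  1.826 -0.08   0.679  2.091]
1 peg 2.7 [ 0.028  0.615 -0.033  1.873  0.031  0.654  2.51 ]
1 peg 3.1 [ 0.102  0.604 -0.1    1.899  0.095  0.643  2.878]
-1 0.45 [-0.494  0.667 -0.15   1.739  0.531  1.263  2.043]
-1 0.45 [-0.466  0.749 -0.09   1.843  0.591  1.07   2.004]
-1 0.9 [-0.429  0.668 -0.087  1.885  0.593  1.09   2.053]
-1 1.3 [-0.263  0.491 -0.066  2.015  0.379  0.803  2.366]
-1 1.6 [-0.063  0.419 -0.079  2.083  0.053  0.641  2.798]
-1 2.3 [ 0.926  0.953 -1.33   2.056  1.082  1.113  2.04 ]
-1 3.1 [-0.887  1.09   1.333  2.185 -1.28   1.118 -2.135]
-1 peg 1.35 [-0.44   0.774  0.642  1.761 -0.613  0.816 -1.457]
-1 peg 1.8 [-0.486  0.762  0.673  1.809 -0.642  0.802 -0.99 ]
-1 peg 2.2 [-0.508  0.743  0.687  1.856 -0.654  0.782 -0.574]
-1 peg 2.7 [-0.437  0.684  0.587  1.904 -0.558  0.721 -0.129]
-1 peg 3.1 [-0.37   0.651  0.518  1.931 -0.493  0.687  0.242]
```

Run:
```python
from plant import bot,eoat,solver,eyes
from h import *
np.set_printoptions(precision=4,suppress=True)
eoat.set_gripper(0)
p,r=leafpose(.45,back=.12); bot.goto(p+[0,0,.08],r); bot.movel(p,r)
p,r=leafpose(.45); hit=bot.movel(p,r,speed=.1,max_force=8)
o=bot.get_obs();print(hit,o["time"],o["position"],p,o["wrist_force"],o["finger_gap"])
c=eyes.read_camera("side");cv2.imwrite("pics/s2.png",cv2.resize(c["color"][150:350,200:400,::-1],(600,600)))
```

```text
False 4.8167 [0.5062 0.1122 0.0472] [0.5057 0.1117 0.0469] [-0.291  -0.1891  0.3597] 0.0009467927806884609
```

View pics/s2.png

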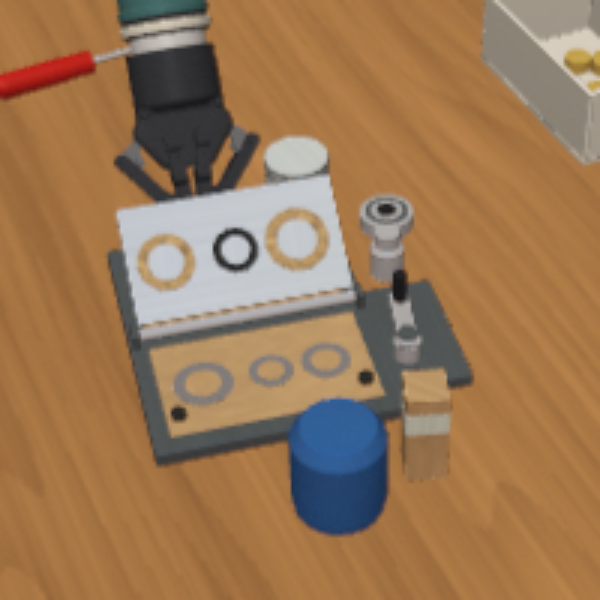

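The side view shows the finger going in behind and under the leaf's free edge, clear of the piston and with no contact yet. Now turning the leaf.

Run:
```python
from plant import bot,eoat,solver,eyes
from h import *
np.set_printoptions(precision=2,suppress=True)
for a in np.r_[np.arange(.65,1.9,.2),np.arange(1.95,3.0,.2),3.0]:
    p,r=leafpose(a); hit=bot.movel(p,r,speed=.08,max_force=25)
    o=bot.get_obs();print(round(a,2),hit,round(o["time"],2),o["wrist_force"],(o["position"]-p)*1e3)
    if hit: break
c=eyes.read_camera("side");cv2.imwrite("pics/s3.png",cv2.resize(c["color"][150:350,200:400,::-1],(600,600)))
```

```text
0.65 False 5.28 [-0.23 -0.25 -0.7 ] [ 0.26 -0.18  0.74]
0.85 False 5.68 [ 0.26 -0.43  0.18] [ 0.04 -0.62  0.54]
1.05 False 6.08 [-0.85 -0.47 -0.12] [ 0.09 -0.23  0.24]
1.25 False 6.44 [0.37 0.81 0.36] [ 0.15 -0.05  0.01]
1.45 False 6.81 [-0.42  0.61  0.11] [ 0.05  0.63 -0.63]
1.65 False 7.16 [ 1.01  0.45 -0.41] [-0.05  1.19 -0.78]
1.85 False 7.48 [ 0.39 -0.03 -0.01] [-0.13  0.09 -0.16]
1.95 False 7.73 [-1.24  0.57 -0.43] [-0.11 -0.55 -0.01]
2.15 False 8.07 [ 0.62 -0.19  0.57] [-0.19 -0.93 -0.08]
2.35 False 8.41 [ 1.55  0.73 -0.27] [-0.22 -0.57 -0.17]
2.55 False 8.76 [ 0.88 -0.03  0.22] [-0.33 -0.47 -0.27]
2.75 False 9.11 [ 0.21 -0.75 -0.28] [-0.45 -0.52 -0.43]
2.95 False 9.47 [-0.34 -0.55  0.59] [-0.55 -0.47 -0.6 ]
3.0 False 9.72 [-0.1  -1.14  0.04] [-0.11 -0.1  -0.16]
```

View pics/s3.png

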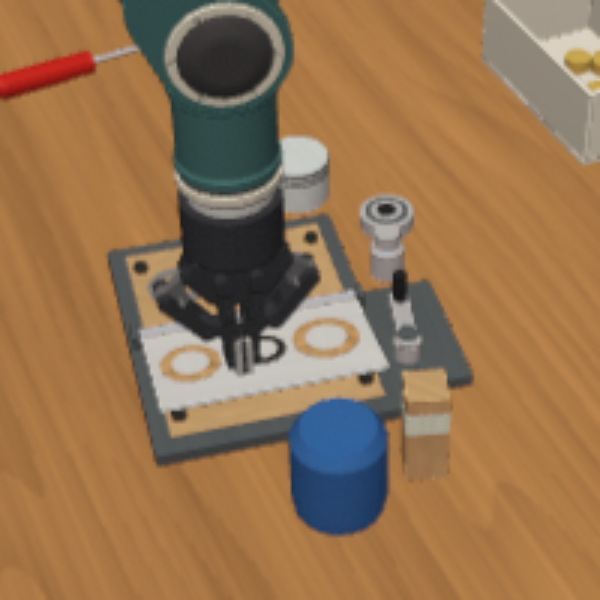

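The leaf has gone over the spine and is nearly down on the right, with its free edge still slightly raised. Next I press it to the stop, lift off and check.

Run:
```python
from plant import bot,eoat,solver,eyes
from h import *
np.set_printoptions(precision=4,suppress=True)
p,r=leafpose(3.14); p[2]-=.004
hit=bot.movel(p,r,speed=.02,max_force=10); bot.dwell(.3)
o=bot.get_obs();print(hit,o["time"],o["position"],p,o["wrist_force"])
bot.movel(p+[0,0,.1],r)
q,rr=pegpose(1.42,gap=.012,ztip=.12,sgn=-1)
bot.goto(q,rr); o=bot.get_obs();print(o["time"],o["position"]-q)
T=eyes.read_camera("top");S=eyes.read_camera("side")
im=np.hstack([cv2.resize(T["color"][185:335,240:390,::-1],(400,400)),cv2.resize(S["color"][190:315,225:350,::-1],(400,400))])
cv2.imwrite("pics/s4.png",im); pickle.dump((T,S),open("c4.pkl","wb"))
```

```text
True 10.7 [ 0.4782 -0.0542  0.0485] [ 0.478  -0.0544  0.0451] [-1.4068 -0.2775  8.9193]
12.8333 [-0.0007 -0.0003 -0.0007]
```

View pics/s4.png

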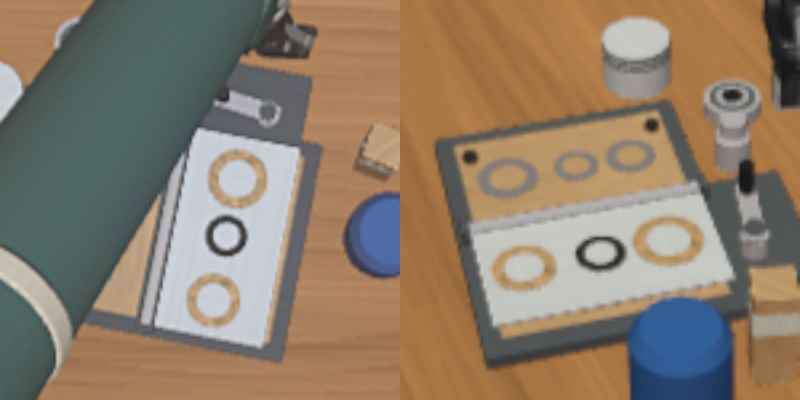

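The leaf lies flat: contact was at tip z 26.5 mm against 27 mm expected. The catch is untouched, still pointing left with the peg standing free. I'll check the projected fingertip against the picture, then push the peg round.

Run:
```python
from plant import bot,eoat,solver,eyes
from h import *
np.set_printoptions(precision=2,suppress=True)
T,S=pickle.load(open("c4.pkl","rb"));o=bot.get_obs();t=np.array(o["position"])-[0,0,.022]
print("tip px side",proj(S,t),"body",proj(S,t+[0,0,.08]),"crop side px",(proj(S,t)-[225,190])*3.2)
p,r=pegpose(1.42,gap=.012,sgn=-1)
hit=bot.movel(p,r,speed=.08,max_force=8);print("down",hit,(bot.get_obs()["position"]-p)*1e3)
assert not hit
for c in np.r_[1.42,np.arange(1.55,3.1,.15),3.1]:
    p,r=pegpose(c,sgn=-1); hit=bot.movel(p,r,speed=.05,max_force=15)
    o=bot.get_obs();print(round(c,2),hit,round(o["time"],2),o["wrist_force"],(o["position"]-p)*1e3)
    if hit: break
c=eyes.read_camera("side");cv2.imwrite("pics/s5.png",cv2.resize(c["color"][190:315,225:350,::-1],(500,500)))
```

```text
tip px side [[345.28 222.65]] body [[346.31 194.92]] crop side px [[384.88 104.48]]
down False [ 0.44 -0.14  0.56]
1.42 False 14.43 [-0.67 -0.08  0.67] [-0.23  0.34  0.27]
1.55 False 14.72 [-0.2   0.8   0.15] [0.12 0.05 0.19]
1.7 False 15.02 [ 0.01 -0.27 -0.44] [ 0.08 -0.16  0.07]
1.85 False 15.32 [ 0.71 -0.12 -0.94] [ 0.1  -0.22  0.03]
2.0 False 15.62 [0.35 0.06 0.07] [ 0.09 -0.21 -0.01]
2.15 False 15.92 [-0.33 -0.56  0.01] [ 0.13 -0.2   0.02]
2.3 False 16.22 [ 0.02 -0.52  0.13] [ 0.14 -0.21  0.01]
2.45 False 16.52 [ 0.58 -0.69 -0.45] [ 0.16 -0.15  0.02]
2.6 False 16.82 [ 0.24 -0.21 -0.01] [ 0.14 -0.14 -0.01]
2.75 False 17.12 [ 0.85  0.28 -0.67] [ 0.17 -0.08  0.01]
2.9 False 17.42 [0.33 0.   1.35] [ 0.1  -0.08 -0.02]
3.05 False 17.72 [ 0.12 -0.18  0.99] [ 0.13 -0.06  0.  ]
3.1 False 17.97 [-0.27 -0.17 -0.81] [ 0.15  0.14 -0.04]
```

View pics/s5.png

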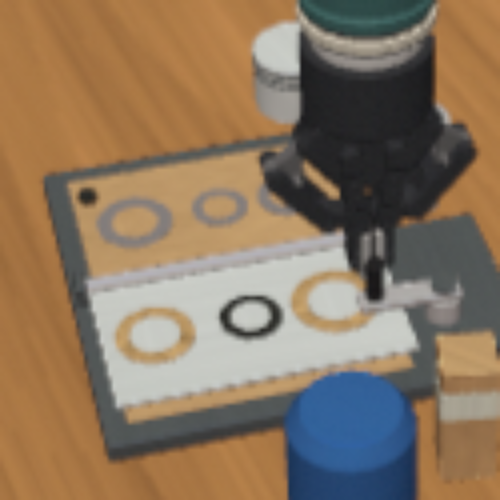

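The catch arm now lies across the leaf's end, with the finger behind the peg. I'll push gently to the stop, back off, rise clear and check.

Run:
```python
from plant import bot,eoat,solver,eyes
from h import *
np.set_printoptions(precision=4,suppress=True)
p,_=pegpose(3.1,sgn=-1,gap=-.004);r=bot.get_obs()["tool_rot"]
print(bot.movel(p,r,speed=.02,max_force=6),bot.get_obs()["position"]-p)
p,_=pegpose(3.1,sgn=-1,gap=.015);bot.movel(p,r,speed=.08)
bot.movel(p+[0,0,.15],r); bot.movel(p+[-.05,.3,.2],r)
bot.dwell(.5);o=bot.get_obs();print(o["time"],o["position"],o["wrist_force"])
T=eyes.read_camera("top");S=eyes.read_camera("side");pickle.dump((T,S),open("c6.pkl","wb"))
im=np.hstack([cv2.resize(T["color"][185:335,215:415,::-1],(533,400)),cv2.resize(S["color"][190:315,265:350,::-1],(267,393))[:,:]] if 0 else [cv2.resize(T["color"][185:335,265:415,::-1],(400,400)),cv2.resize(S["color"][190:315,225:350,::-1],(400,400))])
cv2.imwrite("pics/s6.png",im)
```

```text
True [ 0.0002  0.0025 -0.0003]
22.475 [0.5273 0.2673 0.265 ] [-0.1688 -0.0269 -0.1509]
```

View pics/s6.png

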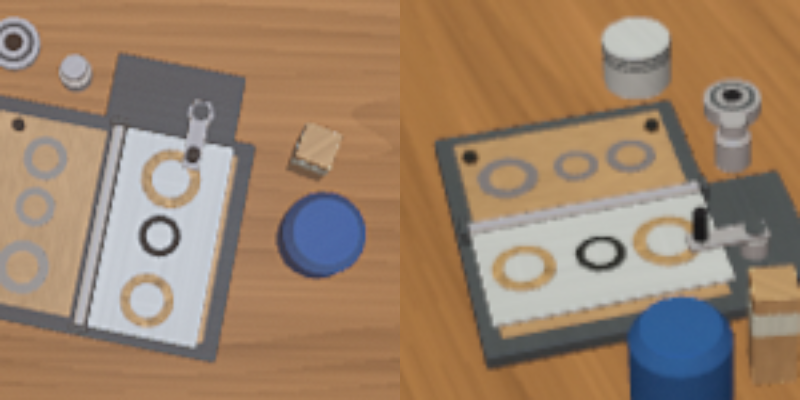

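Leaf flat, catch straight across its end, and parts where they were. One numeric check of the catch angle, then I hand in.

Run:
```python
from plant import job
from h import *
T,S=pickle.load(open("c6.pkl","rb"));k=.375
p=onz(T,(265+193.5*k-.5,185+154.5*k-.5),.065)
q=R.from_euler('z',-BT).apply(p-np.r_[BO,0]);a=np.arctan2(q[1]+.07,q[0]-.115)%(2*np.pi);print(q,a,np.hypot(q[1]+.07,q[0]-.115))
if a>2.9: job.job_done();print("handed in")
```

```text
[ 0.07166688 -0.07052909  0.065     ] 3.153801816040514 0.0433363529595223
the job is handed in; nothing more can be done
handed in
```

The leaf is flat on the right and the catch is locked across its end. I handed the job in at about 22.5 s of the 50 s allowed.

**What I did:** With the gripper shut, I tilted the fingers under the leaf's free edge. I turned the leaf over the spine in small arc steps and pressed it down lightly until I felt contact, at about 9 N. Then I pushed the peg round with the outside of the fingers to its stop, stopping on a 6 N limit. The arm finished raised and well to the left, touching nothing.

**Last checks:**
- **Leaf:** the fingertip met it at 26.5 mm height, against 27 mm expected when flat. Both views show it flat.
- **Catch:** measured at 3.15 rad from the final top view, with the stop at 3.14. The peg radius came out at 43 mm against 42 mm nominal.
- **Loose parts:** those in the last picture (oil filter, socket, carton, bearing and piston) look unmoved. I judged this by eye, not by measurement. The jar and screwdriver were outside that crop, and no move went near them.
- **Forces:** the readings between steps stayed under 2 N, apart from the two deliberate presses.

No check failed or disagreed.

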